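# Lock the display case at the pottery stall

## Task

The lid of the wooden brooch display case stands ajar on its spring. With your closed fingertips in the slot of the orange fastener, press the lid fully shut, then, keeping it down, turn the fastener a quarter turn clockwise (seen from above) to its stop so that the lid stays shut on its own, and take your hand away. Only press and turn: do not lift the lid, and leave the pots on and around the case where they stand.

Things in the scene. Friction and masses are not known exactly. Their poses are not given: they have to be found in the camera images.
- case: Fixed wooden display case, 340 mm deep (x from -130 to +210), 300 wide (y), 90 high. Origin on its underside on the table; -x is its front, the side with the fastener, facing roughly to the robot; z up. The lid covers x from -130 to +130, hinged along y at x = +130, z = 90. Behind it is a flat deck, 90 high, with a small vase and an egg cup on it.
- latch (a point): Point fixed to the case, axes as the case: where the slot's floor centre (slot) lies when the lid is shut: x = -78, y = 0, z = 94 mm in the case's frame. The fastener's axis is then upright through it and the fastener's top is 14 mm higher.
- lid (a joint): Lid hinge angle in rad: 0 = fully shut on a hard stop, positive = open. A spring holds it ajar at about 0.17 (front edge 44 mm up); about 5 to 6 N down on the fastener shuts it, and it springs up again unless locked. Locked and released it rests at about 0.01 (front edge 2 to 3 mm up).
- lid_front (a point): Middle of the lid's front edge, on its upper side (lid frame 300 mm wide, 260 mm from hinge to front edge, 16 mm thick, brown wood with clear windows).
- fastener (a joint): Turn of the fastener in rad: 0 = free, 1.571 = locked, both hard stops; grows clockwise seen from above. Starts between 0 and 0.25, stays where left (friction about 0.12 N m). A cam tongue below catches under a striker on the case's front wall, only if the lid is held shut (below about 0.01 rad) while turning; if turned with the lid ajar, the tongue keeps the lid from shutting.
- slot (a point): Centre of the floor of the fastener's slot, on its axis. Black-floored, 28 mm wide, 70 long, 14 deep, ends closed. The frame turns with the fastener and tilts with the lid: y along the slot, x across it, z out of it (up). At joint 0 the slot is parallel to the case's front edge; locked, it points at the front edge. Fingertips smaller than the slot may spin idly at its middle; 15 mm off the axis, swept round it, they turn it.
- lock_mark (a point): Small black mark on the housing at the front edge, to which the locked slot points. The fastener is an orange disc 81 mm across, flush in this square grey metal housing, 104 mm wide and 18 thick, at the middle of the lid's front edge; the mark is 47 mm in front of the fastener's axis, on the housing's top.
- mug_a: Buff stoneware mug, 76 mm across, 85 high, standing beside the case; origin under its centre.
- mug_b: Grey-blue stoneware mug, 76 mm across, 85 high, standing beside the case; origin under its centre.
- bud_vase: Small blue vase, 60 mm across, 95 high, on the rear deck of the case; origin under its centre.
- egg_cup: Stoneware egg cup, 48 mm across, 50 high, on the rear deck of the case; origin under its centre.
- tumbler: Dark stoneware tumbler, 72 mm across, 95 high, standing at one front corner of the case; origin under its centre.
- jug: Small pale milk jug without handle, 64 mm across, 80 high, standing at the other front corner of the case; origin under its centre.

How it is judged:
On the way, in this order (a step that is already met when the one before it is completed fails the run):
1. lid pressed shut by the fingers with the fastener still unturned (value of joint lid below 0.012 rad and value of joint fastener below 0.6 rad and contact force between the fingers and case above 1 N), for 0.1 s.
2. fastener turned to its stop with the lid still down (value of joint lid below 0.02 rad and value of joint fastener above 1.4 rad), for 0.2 s.
At the end, for the whole second after the job is handed in: The lid stays shut by itself (hinge angle below 0.02 rad, front edge less than 5 mm up), the fastener stands within 0.17 rad of its locked stop, both at rest (all of step 2 and velocity of joint each of lid, fastener below 0.05 rad/s); the robot touches nothing.
It fails at once if the lid was lifted (hinge angle above 0.3 rad) (value of joint lid above 0.3 rad).
It fails at once if a pot was moved by more than 20 mm or lifted (distance of any of mug_a, mug_b, bud_vase, egg_cup, tumbler, jug from where it was at the start of the episode above 0.02 m).
It fails at once if a pot was tipped (angle between any of mug_a, mug_b, bud_vase, egg_cup, tumbler, jug's own z axis and vertical above 0.35 rad).
It also fails if it takes over 42 s, if anything falls off the work surface, if the arm or the gripper's body presses on something with over 40 N, if the wrist force passes 120 N, or if a joint passes its speed limit or range.

## Robot

A 7-joint arm with a two-finger parallel gripper is mounted at the origin on the work surface. World frame = base frame: x ahead of the robot, y to its left, z up, the work surface at z = 0. Lengths are in m, angles in rad, forces in N, time in s.
With the tool pointing down it reaches from about 0.4 to 0.85 m from the base axis. Payload 10.4 kg.
Tool frame: the origin (TCP) lies at the very end of the fingers, on their centre line; the grasp point (between the pads) lies r.grip_depth behind it (r.grip_depth is the distance from the TCP to the grasp point, in m); y points along the fingers, z is the direction in which the jaws open and shut, and the axes are right-handed (so a half turn about y gives the same grasp; the last joint's range is limited). The gripper opens to 87 mm and grips with 3 to 60 N. Pads are 19 mm wide; open, the fingers measure 117 mm over their backs; the gripper's body (75 mm by 190 mm) begins 51 mm behind the grasp point.
Start: joints at [-0.023, 0.332, -0.065, 1.46, 0.022, 1.35, -0.088], TCP at [0.625, 0, 0.223] pointing down, gripper open.
Joint ranges: [-2.6, 2.6], [-0.5, 2.12], [-1.47, 1.34], [0.16, 2.42], [-1.27, 4.41], [0.06, 2.06], [-2.6, 2.6]. Speed limits (rad/s): [2.22, 2.22, 2.79, 2.79, 3.14, 3.14, 3.14].

## Interface

Orientations are given as a unit quaternion [x, y, z, w].
In Python, from bench import r gives the robot as it stands.
- The arm moves only by the shell command python3 -m jog 'ROWS' [OPENING] [FORCE]. ROWS is JSON, a list of rows, each a list of 6 numbers: the shift along the tool's x, y, z in m, then the turn, a rotation vector about the tool's x, y, z in degrees. A call has 1 to 12 rows; each row shifts and turns the pose as measured when the row begins, along the tool's axes as they then stand; what a row does not reach is not made up. A row lasts 1/12 s, in which the tool goes at most 41.7 mm and 7.16 degrees, less where a joint would pass 70% of its speed; a pose out of reach is approached as far as the arm can. A call with a gripper value outside its range is refused whole. OPENING is the opening, from -1 (shut) to 1 (fully open), so that 0 is half open, set as the call begins (- or left out, the last holds). The fingers move at their own pace and stop on an object; FORCE is the grip in N (left out, the last holds). Time passes only in rows, so rows that do not move let the fingers close. It gives the time, the measured TCP pose, the force and the opening at its end, in the units of the state.
- r.read_state(): the state, without advancing time (a new reading comes with each control period).
- r.camera(name): name is "scene" or "side" or "wrist"; returns a dict with "image" (480x640x3 uint8, red, green, blue), "range_z" (480x640 float32, m along the optical axis (not along the pixel's ray), 0 where there is no reading), "K" (3x3 intrinsics, pixels), "R" (3x3) and "t" (3): a world point X has camera coordinates R X + t. Camera axes: x right, y down, z forward; pixel columns grow to the right and rows downward; lengths in m; the calibration is good to about 2 mm. A picture is of the moment at which its call begins.
- r.close_job(): hands the job in, once; it reports no verdict.
The state is a dict: "time": time; "joint_positions": joint angles; "joint_vel": joint speeds; "joint_torque": joint torques, N m; "ee_pos": TCP position; "eef_rot": TCP orientation; "ft_force": force on the tool from outside, world axes, zero at the start; "torque": the same for the moment, N m; "width": finger opening in m.
Only numpy, scipy, OpenCV 4.12 (cv2) and the standard library are available. Lean on these libraries where they do the work, as an engineer would, in place of code of your own. Each camera call takes 0.05 s, during which the arm holds its last target. There are 200 camera calls.

## Working session

There is one attempt and no reset: what is moved stays moved. The work goes in short steps, Python scripts to look and compute and a shell command to move; the robot and the scene stay as the last step left them, time stands still between calls to the robot, and variables do not carry over. Pictures are saved under pics/ and viewed, about 8 in all and at most 12, crops included, and the job is handed in when it is done.

```bash
mkdir -p pics; cat > h.py <<'E'
import numpy as np, cv2
from bench import r
from scipy.spatial.transform import Rotation as Ro
def snap(n,f):
    c=r.camera(n); np.savez('last_'+n,**{k:c[k] for k in c}); cv2.imwrite('pics/'+f,c['image'][:,:,::-1]); return c
def px(c,u,v,w=1):
    d=c['range_z'][v-w:v+w+1,u-w:u+w+1]; d=np.median(d[d>0]); K=c['K']
    return c['R'].T@(d*np.array([(u-K[0,2])/K[0,0],(v-K[1,2])/K[1,1],1])-c['t'])
E
python3 - <<'E'
from h import *
a=snap('scene','s1.png');b=snap('wrist','w1.png')
s=r.read_state();print(s,r.grip_depth);print(Ro.from_quat(s['eef_rot']).as_matrix())
cv2.imwrite('pics/sw.png',np.hstack([cv2.resize(x['image'][:,:,::-1],(400,300)) for x in(a,b)]))
E
```

```text
{'time': 0.1, 'joint_positions': array([-0.02260563,  0.33283209, -0.06473275,  1.46084774,  0.02156955,
        1.34989937, -0.08853618]), 'joint_vel': array([-0.00057185, -0.0006086 , -0.00088566, -0.00312772, -0.00047074,
        0.00202436,  0.00067637]), 'joint_torque': array([ 3.16136166e-04, -6.24538064e+01,  2.38312193e-02, -3.90717781e+01,
       -6.15657773e-02,  3.65302863e-02,  4.60620026e-05]), 'ee_pos': array([6.24654556e-01, 3.02777558e-05, 2.21823529e-01]), 'eef_rot': array([ 0.50033058, -0.50031557,  0.49967785, -0.49967558]), 'ft_force': array([-0.17278816,  0.04297589,  0.50740456]), 'torque': array([-0.03167002, -0.01497516, -0.03702646]), 'width': 0.08721616493501631} 0.0187
[[ 1.27450058e-05 -1.29272402e-03  9.99999164e-01]
 [-1.00000000e+00 -1.72811661e-05  1.27226766e-05]
 [ 1.72647048e-05 -9.99999164e-01 -1.29272424e-03]]
```

View pics/s1.png

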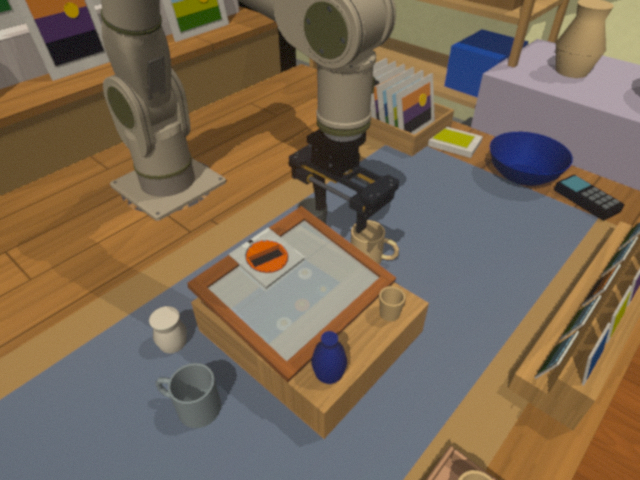

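View pics/w1.png

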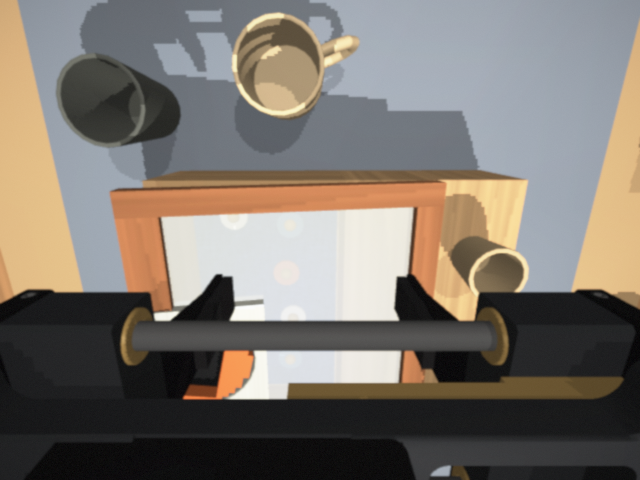

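The scene view shows the orange fastener at about (267,256), with its slot running along roughly (250,262) to (284,250). The case is to the robot's left, and the pale jug is at (168,330). In the wrist view the lid is partly hidden by the fingers, with the dark tumbler at (115,100) and the buff mug at (280,65). Next I'll measure the fastener and the lid plane.

```bash
cat > m.py <<'E'
from h import *
def measure(c,box):
    u0,v0,u1,v1=box; im=c['image'].astype(int); K=c['K']
    vv,uu=np.mgrid[0:480,0:640]; d=c['range_z']
    P=(np.stack([(uu-K[0,2])/K[0,0]*d,(vv-K[1,2])/K[1,1]*d,d],-1)-c['t'])@c['R']
    R,G,B=im[...,0],im[...,1],im[...,2]
    box=(uu>=u0)&(uu<u1)&(vv>=v0)&(vv<v1)&(d>0)
    o=box&(R>180)&(G<120)&(B<60)
    hull=cv2.convexHull(np.argwhere(o)[:,::-1].astype(np.int32))
    m=np.zeros((480,640),np.uint8); cv2.fillConvexPoly(m,hull,1)
    sl=(m>0)&(R<70)&(d>0)
    Q=P[o]; print('orange n',len(Q),'med',np.median(Q,0),'lo',Q.min(0),'hi',Q.max(0),'mid',(Q.min(0)+Q.max(0))/2)
    A=np.c_[Q[:,:2],np.ones(len(Q))]; print('plane',np.linalg.lstsq(A,Q[:,2],rcond=None)[0])
    S=P[sl]; w,V=np.linalg.eigh(np.cov(S[:,:2].T)); a=V[:,1]
    t=(S[:,:2]-S[:,:2].mean(0))@a
    print('slot n',len(S),S.mean(0),'z',np.percentile(S[:,2],[5,50,95]),'dir deg',np.degrees(np.arctan2(a[1],a[0])),'len',np.ptp(t))
E
python3 - <<'E'
from m import *
c=dict(np.load('last_scene.npz'))
measure(c,(235,230,300,285))
for n,p in dict(FL=(192,290),FR=(302,212),BR=(393,280),BL=(292,373),jug=(168,315),mug_b=(195,375),mug_a=(370,232),caseBL=(322,408),caseBR=(425,313)).items(): print(n,px(c,*p).round(3))
im=c['image'][180:440,130:440,::-1]
cv2.imwrite('pics/s1c.png',cv2.resize(im,None,fx=2.3,fy=2.3,interpolation=3))
E
```

```text
orange n 475 med [ 0.54102512 -0.10643887  0.14015526] lo [ 0.49295432 -0.14400388  0.13172107] hi [ 0.56919616 -0.06664038  0.14902661] mid [ 0.53107524 -0.10532213  0.14037384]
plane [-0.16723822 -0.00721014  0.22901204]
slot n 158 [ 0.52417645 -0.10173238  0.12798804] z [0.12563733 0.12785106 0.13025643] dir deg 76.7076216935709 len 0.05978830349086575
FL [ 0.495 -0.257  0.139]
FR [0.494 0.033 0.145]
BR [0.735 0.036 0.103]
BL [ 0.734 -0.243  0.104]
jug [ 0.458 -0.299  0.077]
mug_b [ 0.585 -0.338  0.052]
mug_a [0.581 0.167 0.051]
caseBL [ 0.806 -0.25   0.088]
caseBR [0.813 0.041 0.061]
```

View pics/s1c.png

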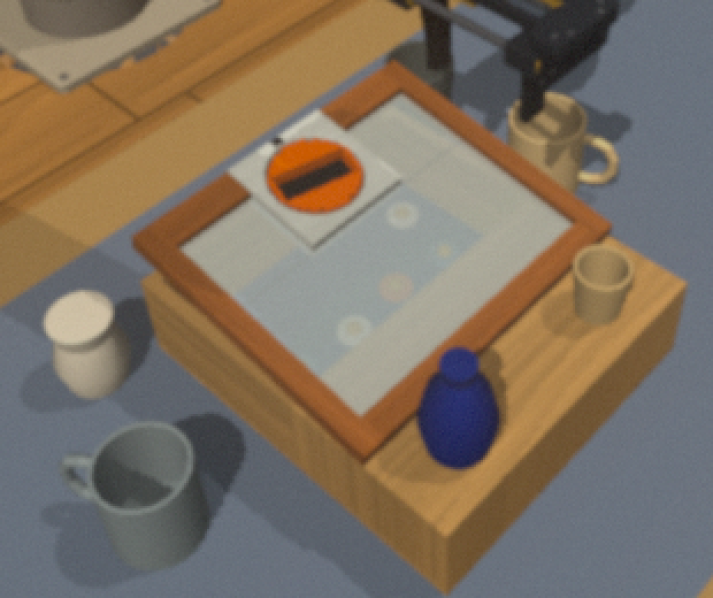

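The crop shows the slot from (275,190) to (360,155) and the lid's front edge from (133,240) to (400,62), so the slot is already turned slightly. The fastener's top centre is at about (0.531, -0.105, 0.140). The expected height with the lid ajar is 0.143, so the measurement agrees. I'll shut the fingers, move over and turn the jaws towards the slot, which should also let the wrist camera see the fastener.

```bash
python3 -m jog '[[0.035,0,-0.008,0,0,0],[0.035,0,-0.008,0,0,0],[0.035,0,-0.008,0,0,0],[0,0,0,0,-7,0],[0,0,0,0,-7,0],[0,0,0,0,-7,0],[0,0,0,0,-7,0],[0,0,0,0,-7,0],[0,0,0,0,-7,0],[0,0,0,0,-7,0],[0,0,0,0,-7,0],[0,0,0,0,-7,0]]' -1 20; python3 -m jog '[[0,0,0,0,-7,0],[0,0,0,0,-7,0],[0,0,0,0,0,0]]'
python3 - <<'E'
from h import *
snap('wrist','w2.png');s=r.read_state();print(Ro.from_quat(s['eef_rot']).as_matrix().round(3),s['joint_positions'].round(2))
E
```

```text
time: 1.1
ee_pos: [0.5961, -0.1099, 0.2155]
eef_rot: [0.691, -0.159, 0.15, -0.689]
ft_force: [0.4, -0.3, 0.2]
width: 0.0148
time: 1.35
ee_pos: [0.5953, -0.1099, 0.2141]
eef_rot: [-0.704, 0.07, -0.06, 0.704]
ft_force: [0.3, -0.5, -0.8]
width: 0.0014
[[ 0.982 -0.015  0.19 ]
 [-0.19   0.002  0.982]
 [-0.015 -1.    -0.001]] [ 0.25  0.31 -0.18  1.51  0.06  1.34  1.44]
```

View pics/w2.png

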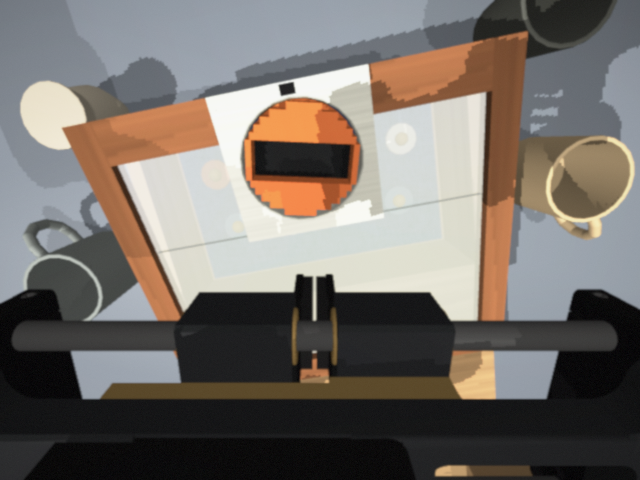

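The wrist view shows the fastener at (302,158) with a black slot from (252,158) to (352,163), almost parallel to the jaws. The lock mark is at (287,89) and the closed fingertips are at (300–335, 278). I'll measure from this view.

```bash
python3 - <<'E'
from m import *
c=dict(np.load('last_wrist.npz')); s=r.read_state(); M=Ro.from_quat(s['eef_rot']).as_matrix(); p=s['ee_pos']
measure(c,(225,80,380,230))
mk=px(c,287,89);print('mark',mk)
L,Rr=px(c,258,159),px(c,348,162);print('slot ends',L,Rr,np.degrees(np.arctan2(*(Rr-L)[1::-1])))
for n,q in dict(FL=(70,132),FR=(522,37),tumbler=(560,35),jug=(50,115)).items(): print(n,px(c,*q).round(3))
for q in [(302,290),(330,290),(298,310),(335,310)]: print('finger tool frame',q,(M.T@(px(c,*q,0)-p)).round(4))
E
```

```text
orange n 1106 med [ 0.51629047 -0.08266445  0.1455778 ] lo [ 0.48943044 -0.14334849  0.13228373] hi [ 0.56702666 -0.06669027  0.14985746] mid [ 0.52822855 -0.10501938  0.14107059]
plane [-0.11317174  0.06140256  0.20847981]
slot n 3106 [ 0.52971262 -0.10687863  0.12983518] z [0.12732375 0.12986824 0.13239223] dir deg 77.19677776290949 len 0.0689589634020325
mark [ 0.48458244 -0.10651572  0.15154857]
slot ends [ 0.52356411 -0.13792561  0.13091537] [ 0.53781421 -0.07371574  0.12840357] 77.4871469886721
FL [ 0.484 -0.253  0.149]
FR [0.482 0.04  0.149]
tumbler [0.471 0.128 0.056]
jug [ 0.457 -0.311  0.081]
finger tool frame (302, 290) [-0.0108 -0.0206 -0.0055]
finger tool frame (330, 290) [-0.0105 -0.0196  0.0078]
finger tool frame (298, 310) [-0.0116 -0.0407 -0.0064]
finger tool frame (335, 310) [-0.0361 -0.0837  0.0057]
```

Slot centre is at (0.530, -0.106, 0.130), pointing at 77.3°, so the fastener stands at about 0.22 rad. The height agrees with the expected 0.129. The closed fingertips measure about 14 × 20 mm, so they would spin idly in the 28 mm slot. I'll insert them 18 mm off the axis, on the -y side.

```bash
python3 -m jog '[[-0.033,0,-0.013,0,2,0],[-0.033,0,-0.013,0,0,0],[0,0.02,0,0,0,0],[0,0.02,0,0,0,0],[0,0,0,0,0,0]]'
cat > st.py <<'E'
from h import *
import sys
C=np.array([float(a) for a in sys.argv[1:3]])
s=r.read_state(); M=Ro.from_quat(s['eef_rot']).as_matrix(); p=s['ee_pos']
d=np.r_[C-p[:2],0]; print('t',s['time'],'p',p.round(4),'zdir',np.degrees(np.arctan2(M[1,2],M[0,2])).round(1),'y',M[:,1].round(3),'axis in tool mm',(M.T@d*1e3).round(1),'F',s['ft_force'].round(1),'T',s['torque'].round(2),'q7',s['joint_positions'][6].round(2))
E
python3 st.py 0.530 -0.106
```

```text
time: 1.82
ee_pos: [0.5215, -0.1218, 0.1723]
eef_rot: [-0.701, 0.095, -0.084, 0.702]
ft_force: [-0.1, -0.1, -0.4]
width: 0.0004
t 1.8167 p [ 0.5215 -0.1218  0.1723] zdir 75.5 y [-0.016  0.003 -1.   ] axis in tool mm [ 4.2 -0.1 17.4] F [-0.1 -0.1 -0.4] T [ 0.05 -0.04  0.02] q7 1.43
```

```bash
python3 -m jog '[[0.0035,0.008,0,0,-1.5,-0.9],[0,0.010,0,0,0,0],[0,0.010,0,0,0,0],[0,0.005,0,0,0,0],[0,0,0,0,0,0]]'
python3 st.py 0.530 -0.106; python3 - <<'E'
from h import *
c=snap('side','d1.png'); 
a=cv2.resize(c['image'][:,:,::-1],None,fx=1,fy=1)
w=snap('wrist','w3.png')
cv2.imwrite('pics/c3.png',np.hstack([cv2.resize(a,(400,300)),cv2.resize(w['image'][:,:,::-1],(400,300))]))
E
```

```text
time: 2.23
ee_pos: [0.5256, -0.1223, 0.1389]
eef_rot: [0.702, -0.085, 0.084, -0.702]
ft_force: [-0.1, 0.5, 0.4]
width: 0.0006
t 2.2333 p [ 0.5256 -0.1223  0.1389] zdir 76.2 y [-0.001 -0.001 -1.   ] axis in tool mm [ 0.4 -0.  16.9] F [-0.1  0.5  0.4] T [ 0.04 -0.04 -0.01] q7 1.44
```

View pics/c3.png

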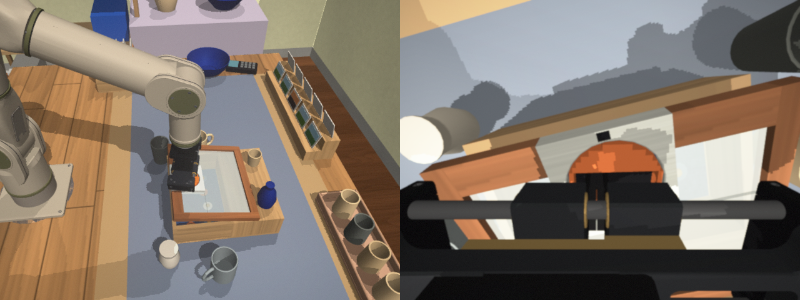

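The combined picture (side view and wrist view) shows the fingers standing over the slot, with the disc visible in front of them at about (617,165). At z = 0.139, below the rim at about 0.143, there is no contact force, so the tips are inside the slot. Now I'll press down, following the slot's small forward drift.

```bash
python3 -m jog '[[0,0.008,0,0,0.5,0],[-0.0006,0.008,0,0,0.5,0],[-0.0006,0.008,0,0,0,0],[-0.0006,0.008,0,0,0,0],[-0.0006,0.008,0,0,0,0],[-0.0006,0.006,0,0,0,0]]'; python3 st.py 0.526 -0.106
```

```text
time: 2.83
ee_pos: [0.5241, -0.1224, 0.0933]
eef_rot: [0.702, -0.091, 0.093, -0.7]
ft_force: [-15.3, 0.8, 68.8]
width: 0.0004
t 2.8333 p [ 0.5241 -0.1224  0.0933] zdir 75.0 y [ 0.003 -0.002 -1.   ] axis in tool mm [-2.4 -0.  16.3] F [-15.3   0.8  68.8] T [0.49 3.27 0.09] q7 1.41
```

The lid is shut (floor at z = 0.093), but 69 N is more than needed. I'll ease off to a moderate press and re-centre across the slot.

```bash
python3 -m jog '[[-0.0015,0,0,0,0,0],[-0.001,0.001,0,0,0,0]]'; python3 st.py 0.526 -0.106
```

```text
time: 3.0
ee_pos: [0.524, -0.1223, 0.0943]
eef_rot: [0.702, -0.089, 0.095, -0.7]
ft_force: [-3.7, 0.3, 12.8]
width: 0.0007
t 3.0 p [ 0.524  -0.1223  0.0943] zdir 75.0 y [ 0.009 -0.004 -1.   ] axis in tool mm [-2.2 -0.  16.2] F [-3.7  0.3 12.8] T [0.07 0.71 0.08] q7 1.41
```

```bash
python3 -m jog '[[0,0.002,0,0,0,0],[-0.003,0.002,0,0,6,0],[-0.003,0.002,0.0001,0,6,0],[-0.003,0.002,0.0001,0,6,0],[-0.003,0.002,0.0001,0,6,0]]'; python3 st.py 0.526 -0.106
```

```text
time: 3.42
ee_pos: [0.5209, -0.1201, 0.0943]
eef_rot: [-0.665, 0.23, -0.251, 0.665]
ft_force: [-1.5, -4.0, 17.3]
width: 0.0004
t 3.4167 p [ 0.5209 -0.1201  0.0943] zdir 50.2 y [ 0.027 -0.01  -1.   ] axis in tool mm [-5.1  0.  14.1] F [-1.5 -4.  17.3] T [-0.83  0.41  0.02] q7 0.98
```

```bash
cat >> st.py <<'E'
y=M[:,1]; a=np.degrees(M.T@np.cross(y,[0,0,-1])); v=-d[:2]; n=np.hypot(*v); t=np.r_[v[1],-v[0],0]/n
print('untilt deg',a.round(1),'pos ang',np.degrees(np.arctan2(*-v[::-1])).round(1),'rad mm',(n*1e3).round(1),'cw tangent tool',(M.T@t).round(2))
E
python3 -m jog '[[-0.0056,0.002,-0.002,-0.5,0,1.5],[-0.0056,0.002,-0.002,0,0,0],[-0.0056,0.002,-0.001,0,0,0]]'; python3 st.py 0.526 -0.106
```

```text
time: 3.67
ee_pos: [0.5172, -0.1156, 0.0945]
eef_rot: [-0.661, 0.233, -0.254, 0.666]
ft_force: [9.4, -3.6, 5.1]
width: 0.0004
t 3.6667 p [ 0.5172 -0.1156  0.0945] zdir 49.7 y [ 0.03  -0.005 -1.   ] axis in tool mm [ 0.5  0.2 13. ] F [ 9.4 -3.6  5.1] T [-0.77 -2.28 -0.02] q7 0.97
untilt deg [-0.9  0.   1.5] pos ang 47.4 rad mm 13.0 cw tangent tool [-1.   -0.03  0.04]
```

```bash
python3 -m jog '[[-0.005,0.003,-0.001,0,4,1],[-0.005,0.003,-0.001,0,5,0],[-0.005,0.003,-0.001,0,5,0]]'; python3 st.py 0.526 -0.106
```

```text
time: 3.92
ee_pos: [0.5154, -0.1131, 0.0942]
eef_rot: [-0.621, 0.312, -0.34, 0.634]
ft_force: [-1.9, -6.6, 24.2]
width: 0.0003
t 3.9167 p [ 0.5154 -0.1131  0.0942] zdir 35.2 y [ 0.043 -0.002 -0.999] axis in tool mm [ 0.3  0.4 12.7] F [-1.9 -6.6 24.2] T [-1.35  0.49 -0.  ] q7 0.73
untilt deg [-2.  -0.   1.5] pos ang 33.8 rad mm 12.7 cw tangent tool [-1.   -0.03  0.02]
```

```bash
python3 -m jog '[[-0.005,0.003,-0.0015,-1,4,1],[-0.005,0.003,-0.0015,-1,5,1],[-0.005,0.003,-0.0015,-1,5,1],[-0.005,0.003,-0.0015,0,5,0]]'; python3 st.py 0.526 -0.106
```

```text
time: 4.25
ee_pos: [0.5138, -0.1093, 0.0941]
eef_rot: [-0.558, 0.432, -0.432, 0.562]
ft_force: [-5.0, -9.4, 27.6]
width: 0.0004
t 4.25 p [ 0.5138 -0.1093  0.0941] zdir 14.7 y [ 0.004  0.005 -1.   ] axis in tool mm [-0.1  0.1 12.6] F [-5.  -9.4 27.6] T [-2.06  1.05 -0.02] q7 0.37
untilt deg [-0.3  0.  -0.2] pos ang 15.2 rad mm 12.6 cw tangent tool [-1.    0.   -0.01]
```

```bash
python3 -m jog '[[-0.005,0.003,-0.002,0,5,0],[-0.005,0.003,-0.002,0,5,0],[-0.005,0.003,-0.002,0,4,0],[-0.005,0.003,-0.001,0,0,0]]'; python3 st.py 0.526 -0.106
```

```text
time: 4.58
ee_pos: [0.5144, -0.1051, 0.0941]
eef_rot: [0.491, -0.494, 0.515, -0.5]
ft_force: [-9.3, -9.0, 29.9]
width: 0.0005
t 4.5833 p [ 0.5144 -0.1051  0.0941] zdir -1.0 y [ 0.03  -0.013 -0.999] axis in tool mm [ 0.7  0.4 11.6] F [-9.3 -9.  29.9] T [-2.19  1.99 -0.06] q7 0.08
untilt deg [-1.7 -0.   0.7] pos ang -4.4 rad mm 11.6 cw tangent tool [-1.   -0.01  0.06]
```

```bash
python3 -m jog '[[-0.006,0.003,-0.001,-1,2,0.7],[-0.006,0.003,-0.001,-1,2,0],[-0.006,0.003,0,0,2,0],[-0.006,0.003,0,0,0,0]]'; python3 st.py 0.526 -0.106
python3 - <<'E'
from h import *
a=snap('wrist','w4.png')['image'][:,:,::-1]; b=snap('scene','s4.png')['image'][180:360,150:390,::-1]
cv2.imwrite('pics/c4.png',np.hstack([cv2.resize(a,(400,300)),cv2.resize(b,(400,300),interpolation=3)]))
E
```

```text
time: 4.92
ee_pos: [0.5157, -0.104, 0.0939]
eef_rot: [0.467, -0.528, 0.543, -0.457]
ft_force: [-24.2, -14.4, 45.3]
width: 0.0005
t 4.9167 p [ 0.5157 -0.104   0.0939] zdir -8.4 y [ 0.003 -0.025 -1.   ] axis in tool mm [ 0.5  0.1 10.5] F [-24.2 -14.4  45.3] T [-3.34  5.73  0.35] q7 -0.07
untilt deg [-0.4 -0.   1.4] pos ang -11.2 rad mm 10.5 cw tangent tool [-1.   -0.02  0.05]
```

View pics/c4.png

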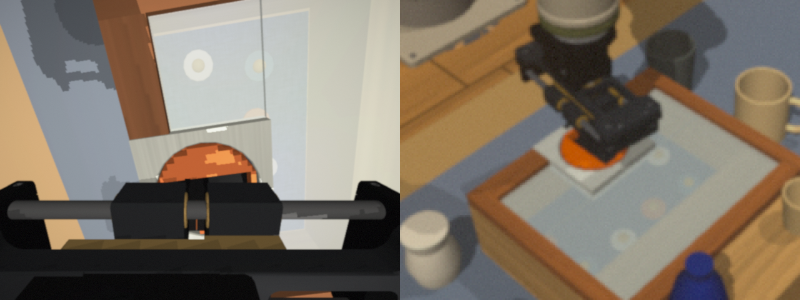

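```bash
python3 - <<'E'
import cv2
a=cv2.imread('pics/w4.png')[170:320,180:460]
cv2.imwrite('pics/c5.png',cv2.resize(a,None,fx=2.8,fy=2.8,interpolation=3))
E
```

```text
(no output)
```

View pics/c5.png

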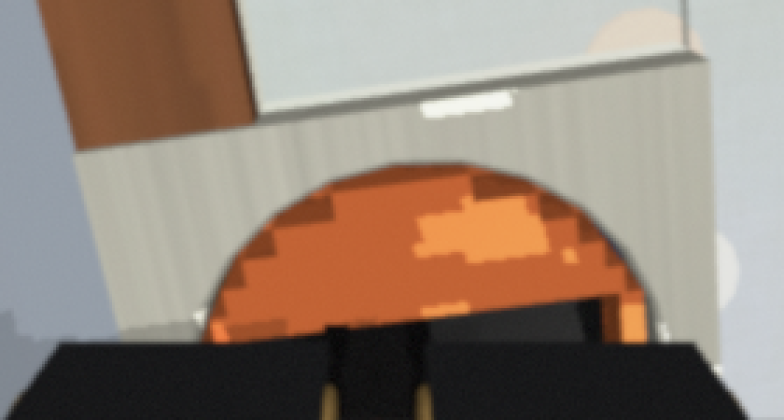

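The crop shows the slot's rim edge running from (230,345) to (615,293), about 7.7°. The housing edge runs from (78,152) to (708,58), about 8.5°. They look nearly parallel, which means locked, so I'll check it in world coordinates.

```bash
python3 - <<'E'
from h import *
c=dict(np.load('last_wrist.npz')); f=lambda x,y:(round(180+x/2.8),round(170+y/2.8))
for n,a,b in [('slot rim',(240,325),(560,284)),('slot rim2',(300,318),(610,278)),('housing',(90,162),(690,72))]:
    A,B=px(c,*f(*a)),px(c,*f(*b)); print(n,A.round(4),B.round(4),np.degrees(np.arctan2(*(B-A)[1::-1])).round(2))
E
python3 st.py 0.526 -0.106
```

```text
slot rim [ 0.4944 -0.0893  0.1087] [ 0.5502 -0.0896  0.1086] -0.34
slot rim2 [ 0.5048 -0.0897  0.1088] [ 0.5588 -0.0897  0.109 ] -0.02
housing [ 0.4757 -0.0565  0.109 ] [ 0.5735 -0.056   0.1089] 0.28
t 5.0167 p [ 0.5157 -0.1039  0.0939] zdir -8.2 y [ 0.003 -0.026 -1.   ] axis in tool mm [ 0.6  0.1 10.5] F [-21.3 -17.1  41.6] T [-3.69  4.94  0.32] q7 -0.07
untilt deg [-0.4  0.   1.4] pos ang -11.4 rad mm 10.5 cw tangent tool [-1.   -0.02  0.05]
```

The slot and housing are parallel within about 0.6°, so the fastener is at its stop with the lid top flat at z = 0.109. I'll relieve the side force and then lift straight out.

```bash
python3 -m jog '[[0.001,0,0,0,0,0],[0.001,-0.001,0,0,0,0],[0,-0.006,0,0,0,0],[0,-0.01,0,0,0,0],[0,-0.02,0,0,0,0],[0,-0.03,0,0,0,0],[0,-0.03,0,0,0,0],[0,-0.03,0,0,0,0]]'; python3 -m jog '[[0.04,0,0,0,0,0],[0.04,0,0,0,0,0],[0.04,0,0,0,0,0],[0,0,0,0,0,0],[0,0,0,0,0,0]]'; python3 st.py 0.526 -0.106
python3 - <<'E'
from m import *
c=snap('scene','s5.png'); measure(c,(225,230,300,295))
b=c['image'][180:440,130:440,::-1]; cv2.imwrite('pics/c6.png',cv2.resize(b,None,fx=2.2,fy=2.2,interpolation=3))
E
```

```text
time: 5.68
ee_pos: [0.5114, -0.1035, 0.2215]
eef_rot: [0.47, -0.529, 0.541, -0.455]
ft_force: [0.6, 0.6, -0.4]
width: 0.0002
time: 6.1
ee_pos: [0.4985, -0.2237, 0.2357]
eef_rot: [0.468, -0.523, 0.543, -0.46]
ft_force: [0.9, 0.7, 0.0]
width: 0.0005
t 6.1 p [ 0.4985 -0.2237  0.2357] zdir -7.9 y [ 0.01  -0.028 -1.   ] axis in tool mm [-120.3   -3.1   11. ] F [0.9 0.7 0. ] T [ 0.1  -0.01  0.02] q7 0.19
untilt deg [-0.8 -0.   1.5] pos ang 76.9 rad mm 120.8 cw tangent tool [-0.09 -0.02 -1.  ]
orange n 370 med [ 0.5328463  -0.12408232  0.10798576] lo [ 0.48902268 -0.14507652  0.09423547] hi [ 0.56455818 -0.06609878  0.11139263] mid [ 0.52679043 -0.10558765  0.10281405]
plane [ 0.00971199 -0.01028841  0.10159908]
slot n 135 [ 0.51869118 -0.10072276  0.09460048] z [0.09259736 0.09451059 0.09683694] dir deg 178.75471703301997 len 0.05493169419655263
```

View pics/c6.png

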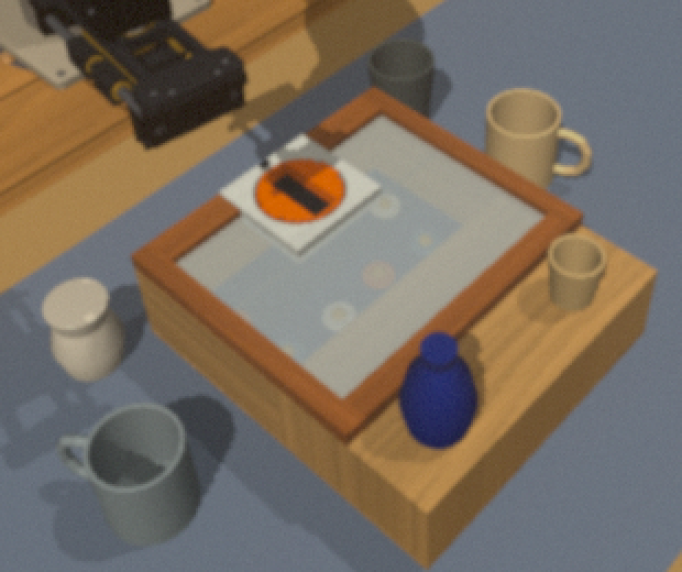

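The picture shows the lid flat on the case, with the slot from (275,180) to (325,210) pointing at the mark at (265,163). All the pots are where they stood, the hand is clear, and the measured force is about 1 N or less. I'm handing the job in.

```bash
python3 -c "
from bench import r
print(r.close_job())"
```

```text
the job is handed in; nothing more can be done
None
```

The lid is shut and locked, and I handed the job in at about 6.1 s. With the fingers closed and set about 17 mm off the fastener's axis, I pressed the lid down, swept the fastener clockwise to its stop, and lifted the hand straight out.

**Last checks:**
- **Lid:** the slot floor is at z ≈ 0.0945 m (0.094 m when fully shut) and the lid is level within about 0.01 rad.
- **Fastener:** the slot direction after release is 178.8°, within about 2° of the locked direction. While still held, its rim was parallel to the housing within about 0.6°.
- **Hand and pots:** the hand is clear with about 1 N or less on the wrist. The pots look unmoved in the final picture; I did not measure their positions again.

**Less clean points:**
- **Press force:** the first press peaked at about 69 N, below the 120 N wrist limit, before I eased it off. It rose to about 45 N against the stop at the end of the turn.
- **Turn:** the first rows of the sweep turned the fingers faster than they moved round the axis, which I corrected partway.
- **Press dip:** the press dropped briefly to about 5 N, but the tip height showed the lid stayed down.

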